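Open the disc player by its hidden release key

ROBOT

A 7-joint arm with a two-finger parallel gripper is mounted at the origin on the work surface. World frame = base frame: x ahead of the robot, y to its left, z up, the work surface at z = 0. Lengths are in m, angles in rad, forces in N, time in s.
With the tool pointing down it reaches from about 0.35 to 0.9 m from the base axis. Payload 19.9 kg.
Tool frame: the origin (TCP) lies on the mounting face of the last link; the fingertips stand 173 mm ahead of it and the grasp point (between the pads) lies 155 mm ahead of it (env.grip_depth is the distance from the TCP to the grasp point, in m); z points along the fingers, y is the line along which they close (so a half turn about z gives the same grasp; the last joint's range is limited). The gripper opens to 85 mm and grips with 20 to 120 N. Pads are 22 mm wide; open, the fingers measure 114 mm over their backs; the gripper's body (76 mm by 85 mm) begins 54 mm behind the grasp point. The pads swing forward as they close: fully open they stand 13 mm farther back than shut.
Start: joints at [1.117, 0.417, -0.01, 1.614, 0.005, 1.111, -0.053], TCP at [0.25, -0.573, 0.405] pointing down, gripper open.
Joint ranges: [-2.81, 2.81], [-0.39, 2.02], [-1.27, 1.25], [0.06, 2.57], [-1.19, 4.33], [0.19, 2], [-2.82, 2.82]. Speed limits (rad/s): [1.89, 1.89, 2.39, 2.39, 3.01, 3.01, 3.01].

INTERFACE

Orientations are given as a unit quaternion [w, x, y, z].
In Python, from rig import env, eyes, hand_in gives the robot as it stands. The module is installed in compiled form; this text tells all that it offers.
- The arm moves only by the tool play_rows, never from a script. Its argument "targets" is one flat list of numbers, 7 for each row, row after row: the shift along the tool's x, y, z each as a share of 500 mm, from -1 to 1, then the turn, a rotation vector about the tool's x, y, z each as a share of 30 degrees, from -1 to 1, then the closure, from 0 (fully open) to 1 (shut). In form: [x, y, z, wx, wy, wz, gripper, x, y, z, wx, wy, wz, gripper, ...]. A call has 1 to 12 rows; each row is the pose to reach, as a shift and turn from the pose commanded when the call began, along the tool's axes at that moment; what a row does not reach only later rows make up. A row lasts 1/10 s, in which the tool goes at most 50 mm and 8.59 degrees, less where a joint would pass 70% of its speed; a pose out of reach is approached as far as the arm can. A call with a number of a shift or a turn outside -1 to 1 is refused whole. A call with a gripper value outside its range is refused whole. The fingers move at their own pace and stop on an object; "squeeze" is the grip in N (left out, the last holds). Time passes only in rows, so rows that repeat a pose let the fingers close. It gives the time, the measured TCP pose, the force and the opening at its end, in the units of the state.
- env.observe(): the state, without advancing time (a new reading comes with each control period).
- eyes.read_camera(name): name is "scene" or "top"; returns a dict with "img" (400x640x3 uint8, red, green, blue), "depth" (400x640 float32, m along the optical axis (not along the pixel's ray), 0 where there is no reading), "fx", "fy", "cx", "cy" (pixels), "R" (3x3) and "t" (3): a world point X has camera coordinates R X + t. Camera axes: x right, y down, z forward; pixel columns grow to the right and rows downward; lengths in m; the calibration is good to about 2 mm. A picture is of the moment at which its call begins.
- hand_in(): hands the job in, once; it reports no verdict.
The state is a dict: "t": time; "q": joint angles; "joint_velocities": joint speeds; "tau": joint torques, N m; "position": TCP position; "ee_rot": TCP orientation; "ft_force": force on the tool from outside, world axes, zero at the start; "moment": the same for the moment, N m; "width": finger opening in m.
Only numpy, scipy, OpenCV 4.12 (cv2) and the standard library are available. Lean on these libraries where they do the work, as an engineer would, in place of code of your own. Each camera call takes 0.05 s, during which the arm holds its last target. There are 200 camera calls.

TASK

Get the lid of the disc player open so that its pickup can be cleaned: run a fingertip along the silver ledge at its front until you find the notch, then press down the release key inside it until the lid springs up. Let go of the key and leave the lid standing fully open by itself, with the player not shifted or lifted and the things on and around it undisturbed.

Things in the scene. Friction and masses are not known exactly. Their poses are not given: they have to be found in the camera images.
- player: disc player: a low loose case on rubber feet, 280 mm deep (x), 440 mm wide (y), 78 mm high, about 4 kg; 15 N or more sideways may shift it. Origin: centre of its underside; x points from its front (ledge, keys) to its rear, y to its left as seen from the robot, z up. Its black lid with a clear window lies flush in its top, x = -75 to the hinge at +85 mm, y = -120 to 120 mm
- ledge (a point): middle of the flat silver ledge along the front, on its top surface, 78 mm above the bench; axes as the player. The rigid ledge runs along y, 220 mm either way, and is 36 mm deep (x), flat to 0.5 mm but for one notch, 50 mm long (y), open to the front and the top. The notch's centre lies anywhere up to 62 mm from this point along y. In it lies the release key
- release (a joint): silver release key in the notch, 46 mm (y) by 26 mm (x), its middle 3.5 mm rearward of the ledge's middle line, its top 8 mm below the ledge's top. It is the front end of a sprung rocker pivoted 40 mm behind the key's middle. Value, rad: 0 at rest, 0.15 at its stop (key 6 mm down). 1 N starts it, 3.5 N takes it to its stop; let go, it comes back. The catch lets go of the lid at 0.08 to 0.11 (3 to 4.5 mm)
- lid (a joint): the lid's hinge, rad: 0 shut and latched, 1.25 fully open. Once unlatched, a weak spring (1.5 N at the front edge) and a damper raise it by itself in about 3 s, front edge up and rearward to 0.23 m above the bench. A hand in its way only holds it back until it is gone
- spray_can: bystander: blue spray can with a red cap, standing
- solder_spool: bystander: grey solder spool, standing
- screwdriver: bystander: screwdriver with an orange handle, lying
- alcohol: bystander: clear bottle, standing
- multimeter: bystander: yellow multimeter, lying
- disc_case: bystander: flat blue disc case, lying
- loose_knob: bystander: aluminium knob, 34 mm across and 18 mm high, lying on the deck of the player to the right of the lid

How it is judged:
By the outcome, as a careful person would: the job done as asked, in the order asked, and still so for the second after the job is handed in, with the robot touching nothing.
It also fails if it takes over 58 s, if anything falls off the work surface, if the arm or the gripper's body presses on something with over 40 N, if the wrist force passes 120 N, or if a joint passes its speed limit or range.

## Working session

There is one attempt and no reset: what is moved stays moved. The work goes in short steps, Python scripts to look and compute and a tool call to move; the robot and the scene stay as the last step left them, time stands still between calls to the robot, and variables do not carry over. Pictures are saved under pics/ and viewed, on a budget of 10 in all, crops included, one or two more only if the job needs it, and the job is handed in when it is done.

Besides the shell and the picture viewer there is one more tool, called after "Emit:" as a command line: name --argument value ..., lists and objects as JSON in quotes. play_rows: Moves the arm, as the interface text tells. Its arguments: {"type":"object","properties":{"targets":{"type":"array"},"squeeze":{"type":"number"}},"required":["targets"]}

```bash
mkdir -p pics
cat > h.py <<'E'
from rig import env, eyes, hand_in
import numpy as np, cv2
def px(c,u,v,z=None):
    d=np.array([(u-c["cx"])/c["fx"],(v-c["cy"])/c["fy"],1.])
    R,t=np.array(c["R"]),np.array(c["t"])
    o=-R.T@t; w=R.T@d
    s=c["depth"][int(v),int(u)] if z is None else (z-o[2])/w[2]
    return o+s*w
def proj(c,X):
    p=np.array(c["R"])@np.array(X)+c["t"]; return p[0]/p[2]*c["fx"]+c["cx"],p[1]/p[2]*c["fy"]+c["cy"]
E
python3 - <<'E'
from h import *
for n in("scene","top"):
    c=eyes.read_camera(n); cv2.imwrite(f"pics/{n}0.png",c["img"][:,:,::-1]); np.savez(f"{n}0.npz",**c)
s=env.observe(); print(s)
E
```

```text
{'t': 0.1, 'q': array([ 1.11750369,  0.41789883, -0.01032485,  1.61408859,  0.00470858,
        1.1106772 , -0.05300859]), 'joint_velocities': array([-0.00117671,  0.00061075, -0.00134833, -0.00178246, -0.00106704,
       -0.00045003, -0.00058852]), 'tau': array([ 2.17700966e-03, -8.65820432e+01,  6.80716764e-01, -4.35636914e+01,
        1.91744888e-02,  5.05742515e-03,  6.82238419e-05]), 'position': array([ 0.25012844, -0.57264356,  0.40414294]), 'ee_rot': array([-5.03059819e-04,  9.78875636e-01,  2.04455897e-01, -1.46949270e-04]), 'ft_force': array([-0.41055614, -0.5798531 , -0.56975571]), 'moment': array([-0.05964263, -0.04777131,  0.05351122]), 'width': 0.08537851459059735}
```

View pics/top0.png

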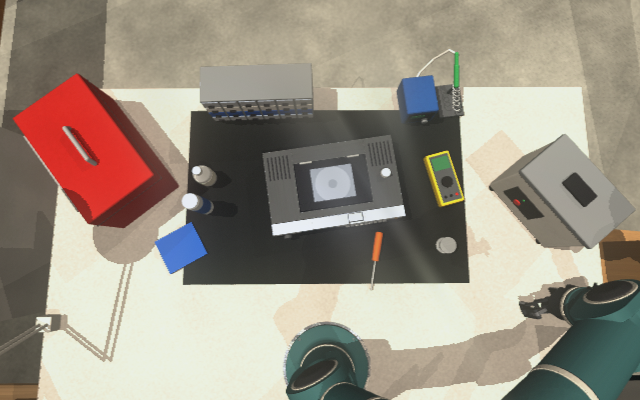

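View pics/scene0.png

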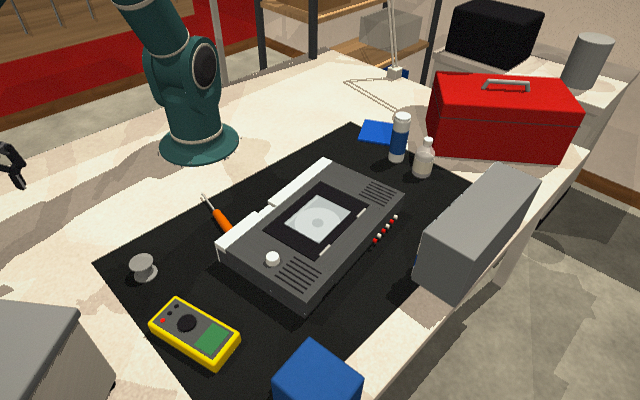

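The top view shows the player with its ledge running from about (272,230) to (405,210), and an outline near (356,218) that looks like the notch. The screwdriver lies just in front at (375,255). I'll enlarge the ledge.

Run:
```python
from h import *
c=dict(np.load("top0.npz"))
im=c["img"][190:250,260:420,::-1]; cv2.imwrite("pics/crop1.png",cv2.resize(im,None,fx=5,fy=5,interpolation=cv2.INTER_CUBIC))
for u,v in[(272,229),(405,210),(356,218),(264,153),(391,136)]: print(u,v,px(c,u,v,.078).round(4),px(c,u,v).round(4))
for v in range(205,226): print(v,[int(1000*px(c,u,v)[2]) for u in range(342,372,2)])
```

```text
272 229 [0.4511 0.1778 0.078 ] [0.4557 0.1886 0.0008]
405 210 [ 0.5115 -0.2597  0.078 ] [ 0.5202 -0.2778 -0.0009]
356 218 [ 0.4858 -0.0977  0.078 ] [ 0.4868 -0.0986  0.0675]
264 153 [0.7069 0.2085 0.078 ] [0.7062 0.2081 0.0806]
391 136 [ 0.7643 -0.2214  0.078 ] [ 0.7906 -0.2374 -0.0032]
205 [66, 32, 31, 80, 76, 70, 77, 77, 78, 80, 78, 79, 74, 77, 76]
206 [78, 78, 73, 78, 76, 77, 81, 79, 76, 77, 82, 78, 78, 75, 76]
207 [80, 77, 77, 77, 75, 74, 77, 76, 78, 78, 78, 76, 78, 78, 75]
208 [76, 75, 72, 76, 75, 75, 78, 77, 82, 75, 73, 76, 79, 76, 74]
209 [80, 80, 74, 80, 75, 77, 78, 76, 73, 81, 75, 77, 78, 73, 80]
210 [80, 74, 78, 75, 78, 82, 79, 73, 76, 72, 79, 75, 79, 76, 78]
211 [78, 77, 77, 79, 79, 79, 78, 74, 72, 75, 79, 74, 80, 79, 80]
212 [75, 74, 76, 75, 74, 65, 80, 77, 70, 67, 62, 74, 77, 74, 75]
213 [75, 76, 79, 78, 78, 67, 65, 68, 72, 70, 25, 75, 77, 80, 76]
214 [74, 79, 80, 68, 70, 70, 71, 70, 70, 69, 29, 79, 75, 78, 79]
215 [76, 78, 77, 68, 66, 69, 67, 67, 63, 70, 70, 76, 76, 74, 81]
216 [75, 76, 73, 32, 70, 72, 71, 67, 68, 74, 70, 77, 78, 77, 76]
217 [74, 73, 78, 28, 71, 67, 68, 69, 69, 67, 71, 77, 75, 79, 76]
218 [75, 80, 76, 75, 69, 67, 69, 67, 71, 68, 70, 77, 80, 78, 76]
219 [80, 80, 79, 75, 75, 71, 68, 68, 70, 71, 72, 72, 77, 77, 76]
220 [78, 81, 74, 74, 71, 69, 69, 71, 65, 29, 30, 78, 73, 77, 76]
221 [81, 76, 74, 80, 68, 67, 31, 58, 63, 58, 61, 79, 77, 76, 44]
222 [78, 74, 78, 78, 58, 58, 58, 61, 62, 65, 52, 38, 25, -1, 24]
223 [75, 78, 77, 77, 61, 57, 63, 51, 36, 23, 22, 22, 24, -1, 24]
224 [75, 74, 77, 59, 45, 32, 9, 26, 1263, 19, 25, 0, 3, 0, 6]
225 [52, 41, 26, 26, 2, 22, 26, 21, 25, 1, 0, -2, 1, 0, 1]
```

View pics/crop1.png

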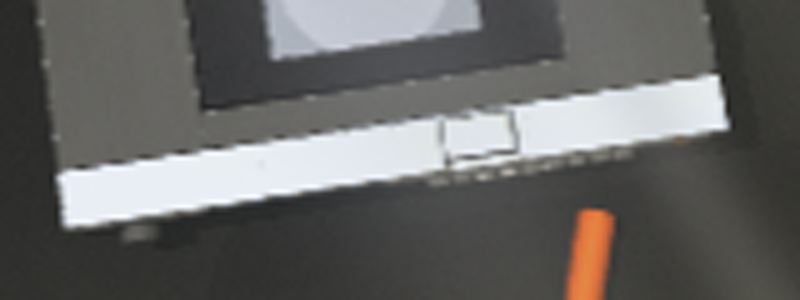

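The crop shows the notch outline at crop (440–520, 112–160), which is a full-image centre of about (356,217). Depth confirms it sits about 8 mm below the ledge. I'll fit the player's pose and work out the first move.

```bash
cat >> h.py <<'E'
from scipy.spatial.transform import Rotation as Ro
def rel(tip,yaw,L=.173):
    "row shift (share of 500mm) and turn (share of 30deg) to put fingertip at tip, tool down, tool x at yaw"
    s=env.observe(); R=Ro.from_quat(np.roll(s["ee_rot"],-1))
    T=Ro.from_matrix(np.array([[np.cos(yaw),np.sin(yaw),0],[np.sin(yaw),-np.cos(yaw),0],[0,0,-1]]))
    d=np.array(tip)+[0,0,L]-s["position"]
    return (R.inv().apply(d)/.5).round(4),((R.inv()*T).as_rotvec()/np.radians(30)).round(4)
E
python3 - <<'E'
from h import *
c=dict(np.load("top0.npz"))
P=lambda u,v,z:px(c,260+u/5-.4,190+v/5-.4,z)[:2]
# ledge: front and rear edge ends
fl,fr,rl,rr=P(64,228,.078),P(728,129,.078),P(58,172,.078),P(716,75,.078)
print(fl,fr,rl,rr,np.linalg.norm(fl-fr),np.linalg.norm(rl-fl))
d=(fl-fr)+(rl-rr); yaw=np.arctan2(-d[0],d[1]); m=(fl+fr+rl+rr)/4
ex=np.array([np.cos(yaw),np.sin(yaw)]); ey=np.array([-ex[1],ex[0]])
n=P(480,136,.070); print("yaw",yaw,"ledge mid",m,"key",n,"key in ledge",(n-m)@ex,(n-m)@ey)
# depth-based
pts=np.array([px(c,u,v) for v in range(205,235) for u in range(265,410)])
q=np.c_[(pts[:,:2]-m)@ex,(pts[:,:2]-m)@ey,pts[:,2]]
k=q[(abs(q[:,0])<14)&(q[:,2]>.06)&(q[:,2]<.0725)&(abs(q[:,1])<80)]; print("depth y range",np.percentile(k[:,1],[2,10,50,90,98]),len(k))
yk=(n-m)@ey
for off in(50,0):
    t=m+ey*(yk+off/1000)
    print(off,t,rel([*t,.12],yaw),rel([*t,.085],yaw))
E
```

```text
[0.43086864 0.17621012] [ 0.49362243 -0.25972644] [0.46745631 0.1806744 ] [ 0.52947122 -0.25310276] 0.44043015412518666 0.036859018689680584
yaw 0.1424873279172007 ledge mid [ 0.48035465 -0.03898617] key [ 0.49052538 -0.09715175] key in ledge 0.001807818710372158 -0.059020427274097585
depth y range [-0.18032044 -0.08338755 -0.05230907  0.12401705  0.18984596] 204
50 [ 0.4816356  -0.04791518] (array([ 0.8444, -0.7762,  0.223 ]), array([-2.000e-03,  4.000e-04,  5.144e-01])) (array([ 0.8444, -0.7761,  0.293 ]), array([-2.000e-03,  4.000e-04,  5.144e-01]))
0 [ 0.48873589 -0.09740848] (array([ 0.8178, -0.6798,  0.2229]), array([-2.000e-03,  4.000e-04,  5.144e-01])) (array([ 0.8178, -0.6797,  0.2929]), array([-2.000e-03,  4.000e-04,  5.144e-01]))
```

Emit:
play_rows --targets '[0.844, -0.776, 0.1, 0, 0, 0.514, 1, 0.844, -0.776, 0.1, 0, 0, 0.514, 1, 0.844, -0.776, 0.1, 0, 0, 0.514, 1, 0.844, -0.776, 0.1, 0, 0, 0.514, 1, 0.844, -0.776, 0.1, 0, 0, 0.514, 1, 0.844, -0.776, 0.1, 0, 0, 0.514, 1, 0.844, -0.776, 0.1, 0, 0, 0.514, 1, 0.844, -0.776, 0.1, 0, 0, 0.514, 1, 0.844, -0.776, 0.1, 0, 0, 0.514, 1, 0.844, -0.776, 0.1, 0, 0, 0.514, 1, 0.844, -0.776, 0.1, 0, 0, 0.514, 1, 0.844, -0.776, 0.1, 0, 0, 0.514, 1]'

```text
t: 1.3
position: [0.4824, -0.0444, 0.3544]
ee_rot: [-0.001, 0.997, 0.073, 0.0]
ft_force: [0.8, -1.3, 0.1]
width: -0.0001
```

Run:
```python
from h import *
s=env.observe(); print(s["t"],s["position"],s["ft_force"],s["width"])
print(rel([.4816,-.0479,.1],.1425))
```

```text
1.3 [ 0.48237002 -0.04437542  0.35438352] [ 0.80038638 -1.33543915  0.06436121] -0.00014444625746241256
(array([-0.0026,  0.0069,  0.1628]), array([-0.002 , -0.0002,  0.0074]))
```

Emit:
play_rows --targets '[-0.002, 0.007, 0.1, 0, 0, 0.007, 1, -0.002, 0.007, 0.163, 0, 0, 0.007, 1, -0.002, 0.007, 0.19, 0, 0, 0.007, 1, -0.002, 0.007, 0.19, 0, 0, 0.007, 1, -0.002, 0.007, 0.19, 0, 0, 0.007, 1]'

```text
t: 1.8
position: [0.4815, -0.0519, 0.2607]
ee_rot: [0.0, 0.998, 0.069, 0.0]
ft_force: [0.4, 0.4, 1.0]
width: 0.0001
```

Run:
```python
from h import *
s=env.observe(); print(s["t"],s["position"],s["ft_force"])
print(rel([.4816,-.0479,.078],.1425))
for n in("scene","top"):
    c=eyes.read_camera(n); u,v=map(int,proj(c,[.4816,-.0479,.086])); print(n,u,v)
    cv2.imwrite(f"pics/{n}1.png",cv2.resize(c["img"][v-50:v+50,u-65:u+65,::-1],None,fx=6,fy=6,interpolation=cv2.INTER_CUBIC))
```

```text
1.8 [ 0.48153267 -0.05194586  0.26073942] [0.38345542 0.42475099 0.96289994]
(array([ 0.0012, -0.008 ,  0.0195]), array([ 0.0003, -0.0016, -0.007 ]))
scene 277 195
top 340 219
```

View pics/scene1.png

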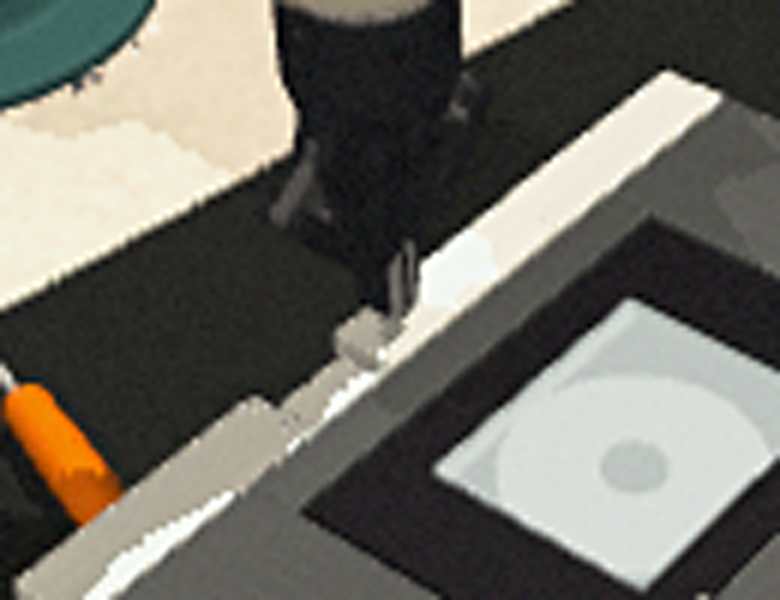

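The scene view shows the shut fingertips at (400,310), just above the ledge on the near-left side of the notch, which spans roughly (250,410) to (390,320). Next I'll lower gently onto the ledge.

Emit:
play_rows --targets '[0, 0, 0.008, 0, 0, 0, 1, 0, 0, 0.014, 0, 0, 0, 1, 0, 0, 0.016, 0, 0, 0, 1, 0, 0, 0.016, 0, 0, 0, 1, 0, 0, 0.016, 0, 0, 0, 1]'

```text
t: 2.4
position: [0.4811, -0.0519, 0.2517]
ee_rot: [-0.0, 0.998, 0.069, -0.0]
ft_force: [0.1, -0.6, 0.4]
width: -0.0001
```

Emit:
play_rows --targets '[0, 0, 0.002, 0, 0, 0, 1, 0, 0, 0.002, 0, 0, 0, 1, 0, 0, 0.002, 0, 0, 0, 1]'

```text
t: 2.7
position: [0.4811, -0.0518, 0.2513]
ee_rot: [0.0, 0.998, 0.07, 0.0]
ft_force: [-6.0, 0.5, 17.6]
width: 0.0001
```

That contact is stiff, so I'll ease off to a light touch.

Emit:
play_rows --targets '[0, 0, -0.0009, 0, 0, 0, 1, 0, 0, -0.0009, 0, 0, 0, 1, 0, 0, -0.0009, 0, 0, 0, 1]'

```text
t: 3.0
position: [0.4812, -0.0518, 0.2514]
ee_rot: [0.0, 0.998, 0.069, 0.0]
ft_force: [-3.4, -0.2, 9.4]
width: -0.0001
```

Emit:
play_rows --targets '[0, 0, -0.0006, 0, 0, 0, 1, 0, 0, -0.0006, 0, 0, 0, 1, 0, 0, -0.0006, 0, 0, 0, 1]'

```text
t: 3.3
position: [0.4811, -0.0519, 0.2515]
ee_rot: [-0.0, 0.998, 0.069, 0.0]
ft_force: [-0.7, -0.3, 3.6]
width: 0.0002
```

Emit:
play_rows --targets '[0, 0.004, 0, 0, 0, 0, 1, 0, 0.008, 0, 0, 0, 0, 1, 0, 0.012, 0, 0, 0, 0, 1, 0, 0.016, 0, 0, 0, 0, 1, 0, 0.02, 0, 0, 0, 0, 1, 0, 0.024, 0, 0, 0, 0, 1, 0, 0.024, 0, 0, 0, 0, 1]'

```text
t: 4.0
position: [0.4828, -0.0641, 0.2515]
ee_rot: [0.0, 0.998, 0.069, 0.0]
ft_force: [0.7, -0.5, 4.7]
width: -0.0002
```

Emit:
play_rows --targets '[0, 0.004, 0, 0, 0, 0, 1, 0, 0.008, 0, 0, 0, 0, 1, 0, 0.012, 0, 0, 0, 0, 1, 0, 0.016, 0, 0, 0, 0, 1, 0, 0.02, 0, 0, 0, 0, 1, 0, 0.024, 0, 0, 0, 0, 1, 0, 0.024, 0, 0, 0, 0, 1]'

```text
t: 4.7
position: [0.4844, -0.0759, 0.2514]
ee_rot: [0.0, 0.998, 0.069, -0.0]
ft_force: [0.2, 0.0, 5.0]
width: 0.0002
```

Emit:
play_rows --targets '[0, 0.004, 0, 0, 0, 0, 1, 0, 0.008, 0, 0, 0, 0, 1, 0, 0.012, 0, 0, 0, 0, 1, 0, 0.012, 0, 0, 0, 0, 1]'

```text
t: 5.1
position: [0.4851, -0.0821, 0.2512]
ee_rot: [0.0, 0.998, 0.069, -0.0]
ft_force: [-0.3, -0.2, 0.2]
width: -0.0003
```

Emit:
play_rows --targets '[0, 0.004, 0, 0, 0, 0, 1, 0, 0.008, 0, 0, 0, 0, 1, 0, 0.012, 0, 0, 0, 0, 1, 0, 0.012, 0, 0, 0, 0, 1]'

```text
t: 5.5
position: [0.4861, -0.0878, 0.2514]
ee_rot: [0.0, 0.998, 0.069, -0.0]
ft_force: [-0.4, -0.3, 0.2]
width: 0.0001
```

Emit:
play_rows --targets '[0, 0.004, 0, 0, 0, 0, 1, 0, 0.008, 0, 0, 0, 0, 1, 0, 0.01, 0, 0, 0, 0, 1, 0, 0.01, 0, 0, 0, 0, 1]'

```text
t: 5.9
position: [0.4868, -0.0927, 0.2514]
ee_rot: [-0.0, 0.998, 0.069, -0.0]
ft_force: [0.4, -0.2, -0.3]
width: 0.0002
```

The force went from 5 N to 0 at y ≈ -0.08, so the notch is found. I'll centre on it and go down to just above the key.

Emit:
play_rows --targets '[0.002, 0.008, 0, 0, 0, 0, 1, 0.002, 0.008, 0.004, 0, 0, 0, 1, 0.002, 0.008, 0.008, 0, 0, 0, 1, 0.002, 0.008, 0.012, 0, 0, 0, 1, 0.002, 0.008, 0.012, 0, 0, 0, 1]'

```text
t: 6.4
position: [0.4882, -0.0962, 0.2451]
ee_rot: [-0.0, 0.998, 0.07, -0.0]
ft_force: [-0.3, -1.0, -0.2]
width: -0.0
```

Emit:
play_rows --targets '[0, 0, 0.003, 0, 0, 0, 1, 0, 0, 0.006, 0, 0, 0, 1, 0, 0, 0.006, 0, 0, 0, 1]'

```text
t: 6.7
position: [0.4883, -0.0963, 0.2423]
ee_rot: [-0.0, 0.998, 0.069, -0.0]
ft_force: [-0.6, -0.1, -0.3]
width: 0.0003
```

Emit:
play_rows --targets '[0, 0, 0.002, 0, 0, 0, 1, 0, 0, 0.004, 0, 0, 0, 1, 0, 0, 0.004, 0, 0, 0, 1]'

```text
t: 7.0
position: [0.4883, -0.0963, 0.2403]
ee_rot: [-0.0, 0.998, 0.069, -0.0]
ft_force: [-1.4, 0.4, 2.9]
width: 0.0
```

On the key, about 3 mm down. I'll press a little further.

Emit:
play_rows --targets '[0, 0, 0.002, 0, 0, 0, 1, 0, 0, 0.003, 0, 0, 0, 1, 0, 0, 0.003, 0, 0, 0, 1, 0, 0, 0.003, 0, 0, 0, 1, 0, 0, 0.003, 0, 0, 0, 1]'

```text
t: 7.5
position: [0.4883, -0.0963, 0.2389]
ee_rot: [-0.0, 0.998, 0.069, -0.0]
ft_force: [-2.6, -0.6, 3.2]
width: 0.0002
```

```bash
cat > lid.py <<'E'
from h import *
c=eyes.read_camera("top")
yaw=.1425; ex=np.array([np.cos(yaw),np.sin(yaw)]); ey=np.array([-ex[1],ex[0]]); m=np.array([.4804,-.039])
pts=np.array([px(c,u,v) for v in range(120,240) for u in range(260,410)]); q=np.c_[(pts[:,:2]-m)@ex-.122,(pts[:,:2]-m)@ey,pts[:,2]]
for x in range(-75,125,20):
    k=q[(abs(q[:,0]*1000-x)<10)&(abs(q[:,1]-.05)<.05)&(q[:,2]<.27)]; print(x,len(k),k[:,2].mean().round(4) if len(k) else 0,end="; ")
print(env.observe()["t"],env.observe()["ft_force"])
E
python3 lid.py
```

```text
-75 251 0.093; -55 185 0.1269; -35 178 0.1183; -15 179 0.1111; 5 168 0.1041; 25 168 0.097; 45 164 0.0898; 65 165 0.0839; 85 161 0.0784; 105 172 0.0771; 7.55 [-2.13837878 -0.29036731  2.94647192]
```

The lid is rising. I'll let go of the key straight up and wait.

Emit:
play_rows --targets '[0, 0, -0.008, 0, 0, 0, 1, 0, 0, -0.02, 0, 0, 0, 1, 0, 0, -0.04, 0, 0, 0, 1, 0, 0, -0.06, 0, 0, 0, 1, 0, 0, -0.1, 0, 0, 0, 1, 0, 0, -0.15, 0, 0, 0, 1, -0.08, 0.06, -0.2, 0, 0, 0, 1, -0.14, 0.12, -0.25, 0, 0, 0, 1, -0.18, 0.2, -0.28, 0, 0, 0, 1, -0.2, 0.3, -0.3, 0, 0, 0, 1, -0.2, 0.4, -0.3, 0, 0, 0, 1, -0.2, 0.4, -0.3, 0, 0, 0, 1]'

```text
t: 8.75
position: [0.4159, -0.3135, 0.3902]
ee_rot: [0.001, 0.998, 0.066, 0.001]
ft_force: [-0.5, 1.1, -0.4]
width: 0.0
```

Emit:
play_rows --targets '[-0.1, 0.1, 0, 0, 0, 0, 1, -0.2, 0.2, 0, 0, 0, 0, 1, -0.3, 0.3, 0, 0, 0, 0, 1, -0.3, 0.3, 0, 0, 0, 0, 1, -0.3, 0.3, 0, 0, 0, 0, 1, -0.3, 0.3, 0, 0, 0, 0, 1, -0.3, 0.3, 0, 0, 0, 0, 1, -0.3, 0.3, 0, 0, 0, 0, 1, -0.3, 0.3, 0, 0, 0, 0, 1, -0.3, 0.3, 0, 0, 0, 0, 1, -0.3, 0.3, 0, 0, 0, 0, 1, -0.3, 0.3, 0, 0, 0, 0, 1]'

```text
t: 9.95
position: [0.2894, -0.4774, 0.3889]
ee_rot: [-0.0, 0.998, 0.07, -0.0]
ft_force: [-0.6, -0.0, -0.2]
width: 0.0002
```

Emit:
play_rows --targets '[0, 0, 0, 0, 0, 0, 1, 0, 0, 0, 0, 0, 0, 1, 0, 0, 0, 0, 0, 0, 1, 0, 0, 0, 0, 0, 0, 1, 0, 0, 0, 0, 0, 0, 1, 0, 0, 0, 0, 0, 0, 1, 0, 0, 0, 0, 0, 0, 1, 0, 0, 0, 0, 0, 0, 1, 0, 0, 0, 0, 0, 0, 1, 0, 0, 0, 0, 0, 0, 1, 0, 0, 0, 0, 0, 0, 1, 0, 0, 0, 0, 0, 0, 1]'

```text
t: 11.15
position: [0.2892, -0.4776, 0.3889]
ee_rot: [-0.0, 0.998, 0.069, -0.0]
ft_force: [0.8, -0.3, 0.2]
width: -0.0001
```

```bash
python3 lid.py
python3 - <<'E'
from h import *
a,b=[eyes.read_camera(n)["img"][:,:,::-1] for n in("scene","top")]
p=np.load("top0.npz")["img"][:,:,::-1]
cv2.imwrite("pics/end_top.png",np.vstack([cv2.resize(x[60:300,150:490],None,fx=1.2,fy=1.2) for x in(p,b)])); cv2.imwrite("pics/end_scene.png",a)
E
```

```text
-75 129 0.0555; -55 179 0.0355; -35 170 0.0427; -15 173 0.0453; 5 377 0.1383; 25 387 0.1611; 45 43 0.1976; 65 50 0.1345; 85 116 0.0829; 105 172 0.0775; 11.2 [-0.31705871  0.00055453  0.51742561]
```

View pics/end_top.png

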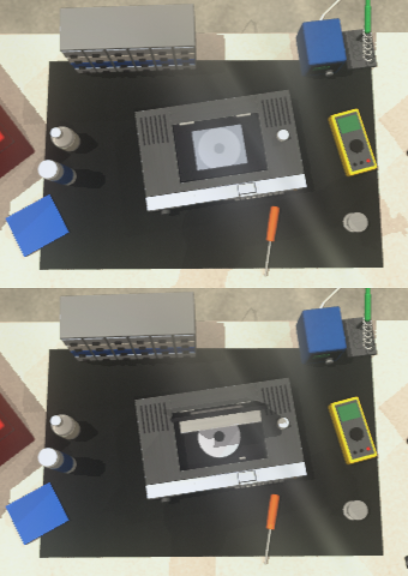

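View pics/end_scene.png

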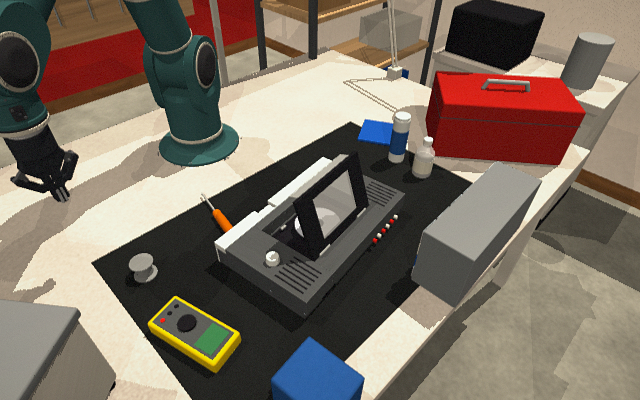

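The lid is standing up, with its top at scene (355,158). The player and the objects around it match the first picture. I'll wait a second more and measure the lid's angle.

Emit:
play_rows --targets '[0, 0, 0, 0, 0, 0, 1, 0, 0, 0, 0, 0, 0, 1, 0, 0, 0, 0, 0, 0, 1, 0, 0, 0, 0, 0, 0, 1, 0, 0, 0, 0, 0, 0, 1, 0, 0, 0, 0, 0, 0, 1, 0, 0, 0, 0, 0, 0, 1, 0, 0, 0, 0, 0, 0, 1, 0, 0, 0, 0, 0, 0, 1, 0, 0, 0, 0, 0, 0, 1]'

```text
t: 12.3
position: [0.2892, -0.4776, 0.3889]
ee_rot: [-0.0, 0.998, 0.069, -0.0]
ft_force: [-0.1, 0.0, 0.9]
width: -0.0003
```

```bash
python3 lid.py
python3 - <<'E'
from h import *
c=eyes.read_camera("scene"); p=dict(np.load("scene0.npz"))
yaw=.1425; ex=np.array([np.cos(yaw),np.sin(yaw)]); ey=np.array([-ex[1],ex[0]]); m=np.array([.4804,-.039])
pts=np.array([px(c,u,v) for v in range(150,260) for u in range(285,375)]); x=(pts[:,:2]-m)@ex-.122;y=(pts[:,:2]-m)@ey
k=(x>.01)&(x<.085)&(abs(y)<.11)&(pts[:,2]>.11)&(pts[:,2]<.26); f=np.polyfit(pts[k,2],x[k],1); print("top z",np.percentile(pts[k,2],99),"angle",np.arctan2(1,-f[0]))
# shift of the player between first picture and now (ledge + deck region, top camera)
a=dict(np.load("top0.npz"))["img"]; b=eyes.read_camera("top")["img"]
for n,(u0,u1,v0,v1) in dict(ledge=(262,345,205,240),right=(375,412,190,222),knob=(378,395,163,182)).items():
    g=[cv2.cvtColor(i[v0:v1,u0:u1],cv2.COLOR_RGB2GRAY).astype(np.float32) for i in(a,b)]; print(n,cv2.phaseCorrelate(*g))
E
```

```text
-75 132 0.0562; -55 179 0.0355; -35 171 0.0424; -15 173 0.0454; 5 370 0.1395; 25 387 0.159; 45 48 0.1993; 65 49 0.134; 85 117 0.0831; 105 174 0.0774; 12.35 [ 0.62431504  0.57846106 -0.1576734 ]
top z 0.22977735657229192 angle 1.2075375174736571
ledge ((-0.005963690833098667, -0.005192170935792717), 0.9805188326188076)
right ((-0.013955395711889196, 0.03226271300528083), 0.999663969501853)
knob ((0.21356313052081788, 0.014190767275357175), 0.7168069723579619)
```

```bash
python3 -c "
from h import *
print(hand_in())"
```

```text
the job is handed in; nothing more can be done
None
```

The lid is standing fully open by itself, and I handed the job in at about 12 s, well under the 58 s limit.

**What I did:** I slid the shut fingertips along the ledge at about 5 N until the force dropped to zero at the notch, about 59 mm right of the ledge's middle. I then pressed the key about 4.5 mm with about 3 N. The lid sprang up, and I let go of the key and moved the arm well clear.

**Last checks:**
- **Lid:** its top edge is 0.230 m above the bench, as expected when fully open, and it did not move between two looks about 1.2 s apart. A rough depth fit gave 1.21 rad against 1.25, which I put down to noise in the fit.
- **Player:** it shifted less than 0.05 pixel in the top view, so it has not moved.
- **Knob:** its image patch showed a 0.2 pixel shift (about 0.7 mm). The match was weak, probably because of the open lid beside it, so I can't rule out a movement that small. The arm never touched it.
- **Other objects:** they look unchanged in the pictures.

**Harder touch than planned:** the first touch on the ledge briefly reached 17.6 N downward with 6 N sideways. I eased it off to about 4 N before sliding.

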